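Load the desk caddy and hold it up level

ROBOT

A 6-joint arm with a two-finger parallel gripper is mounted at the origin on the work surface. World frame = base frame: x ahead of the robot, y to its left, z up, the work surface at z = 0. Lengths are in m, angles in rad, forces in N, time in s.
With the tool pointing down it reaches from about 0.225 to 0.875 m from the base axis. Payload 3.4 kg.
Tool frame: the origin (TCP) lies on the mounting face of the last link; the fingertips stand 173 mm ahead of it and the grasp point (between the pads) lies 155 mm ahead of it; z points along the fingers, y is the line along which they close (so a half turn about z gives the same grasp; the last joint's range is limited). The gripper opens to 85 mm and grips with 20 to 120 N. Pads are 22 mm wide; open, the fingers measure 114 mm over their backs; the gripper's body (76 mm by 85 mm) begins 54 mm behind the grasp point. The pads swing forward as they close: fully open they stand 13 mm farther back than shut.
Start: joints at [-1.313, 0.276, 1.505, -0, 1.361, -0.121], TCP at [0.213, -0.534, 0.405] pointing down, gripper open.
Joint ranges: [-2.89, 2.89], [-0.75, 2.08], [0.22, 2.7], [-1.18, 4.32], [0.11, 2.71], [-2.7, 2.7]. Speed limits (rad/s): [2.57, 2.57, 3.14, 3.14, 3.14, 3.14].

INTERFACE

Orientations are given as a unit quaternion [w, x, y, z].
In Python, from rig import manip gives the robot as it stands.
- The arm moves only by the tool carry_out, never from a script. Its arguments are lists of equal length, an entry for each row: "linear": the shift along the world's x, y, z each as a share of 500 mm, from -1 to 1, a list of three; "angular": the turn, a rotation vector about the world's x, y, z each as a share of 0.08 rad, from -1 to 1, a list of three; "hand": the opening, from 0 (shut) to 1 (fully open). In form: {"linear": [[x, y, z], ...], "angular": [[rx, ry, rz], ...], "hand": [hand, ...]}. A call has 1 to 8 rows; each row shifts and turns the commanded pose from where the row before left it; what a row does not reach is not made up. A row lasts 1/12 s, in which the tool goes at most 41.7 mm and 7.16 degrees, less where a joint would pass 70% of its speed; a pose out of reach is approached as far as the arm can. A call with a number of a shift or a turn outside -1 to 1 is refused whole. A call with a gripper value outside its range is refused whole. The fingers move at their own pace and stop on an object; "force" is the grip in N (left out, the last holds). Time passes only in rows, so rows that do not move let the fingers close. It gives the time, the measured TCP pose, the force, the opening and the grip force at its end, in the units of the state.
- manip.get_state(): the state, without advancing time (a new reading comes with each control period).
- manip.get_image(name): name is "scene" or "top"; returns the picture (480x640x3 uint8, red, green, blue); there is no depth.
- manip.camera_params(name): a dict with "fx", "fy", "cx", "cy" (pixels), "view" (4x4, takes a point from world to camera coordinates). Camera axes: x right, y down, z forward; pixel columns grow to the right and rows downward; lengths in m; the calibration is good to about 2 mm. A picture is of the moment at which its call begins. camera_params takes no time and is no camera call.
- manip.sign_off(): hands the job in; it is judged then, once.
The state is a dict: "clock": time; "qpos": joint angles; "qd": joint speeds; "effort": joint torques, N m; "position": TCP position; "ee_rot": TCP orientation; "contact_force": force on the tool from outside, world axes, zero at the start; "moment": the same for the moment, N m; "width": finger opening in m; "gripper_force": force on a finger pad.
Only numpy, scipy, OpenCV 4.12 (cv2) and the standard library are available. Lean on these libraries where they do the work, as an engineer would, in place of code of your own. Each camera call takes 0.05 s, during which the arm holds its last target. There are 200 camera calls.

TASK

Tidy the leather desk pad: set the black stapler gently (do not drop it) flat on the floor of the empty half of the wooden caddy and let go of it, leaving the ink jar standing in the other half. Then take the caddy by its upright handle board, lift it about 10 cm clear of the pad, and finish while holding it there in the air, still and level. Keep the caddy level throughout and leave the other things on the desk where they are.

Things in the scene. Friction and masses are not known exactly. Their poses are not given: they have to be found in the camera images.
- caddy: dark-wood caddy, 280 (x) x 140 (y) mm, 0.45 kg empty, loose on the pad at any yaw. Origin: centre of underside, z up. Floor 8 mm thick, walls 6 mm thick, 32 mm high. A handle board 14 mm thick (x) stands across the middle, top at 130 mm, 70 mm wide (y) above 78 mm height, 90 to 128 below; it parts two bays, each 127 x 128 mm inside: ink jar in the +x bay, -x bay empty
- caddy_handle (a point): middle of the top edge of the caddy's handle board, 130 mm above the caddy's underside; axes as the caddy's. Pinch the board here from above, fingers closing along the caddy's x
- caddy_bay (a point): middle of the floor of the caddy's empty bay, at (-70, 0, 8) mm in the caddy's frame
- stapler: black desk stapler with a steel middle, lying on its base on the bare desk, 104 (its x, length) x 36 (its y) x 46 mm high, 0.14 to 0.28 kg. Origin: centre of its underside; z up. The upper arm, from 22 to 46 mm high, is a straight block 98 mm long and 32 mm wide with upright sides: grip it across y at the middle
- ink_jar: round amber glass ink jar with a black cap, 54 mm wide, 65 mm high, 0.10 to 0.21 kg, standing loose near the middle of the caddy's +x bay. Origin: centre of its underside
- pad: flat tan leather desk pad, 360 (x) x 440 (y) x 3 mm thick, fixed to the desk (the desk top is z = 0). Origin: centre of its underside
- mug: white ceramic mug, 82 mm wide, 92 high; loose, to be left alone. Origin: centre of its underside
- tape_dispenser: black tape dispenser, 150 x 60 x 82 mm high, with a clear roll; loose, to be left alone. Origin: centre of its underside
- paperweight: small turned brass paperweight with a knob, 60 mm wide, 46 high; loose, to be left alone. Origin: centre of its underside
- book_stack: two leather-bound books lying flat, about 150 x 220 x 58 mm high; loose, to be left alone. Origin: centre of its underside
- knot: black ornament of three interlocked rings, about 100 mm wide and high; loose, to be left alone. Origin: centre of its underside
- hole_punch: black and steel two-hole punch, 130 x 110 x 65 mm high; loose, to be left alone. Origin: centre of its underside
Mind the look-alikes: they are no part of the job. What is meant by the ink_jar is not red, and is the smaller of those in its own colour.

How it is judged:
By the outcome, as a careful person would: the job done as asked, in the order asked, and still so for the second after the job is handed in, while the arm keeps its last pose, push and grip.
It also fails if it takes over 45 s, if anything falls off the work surface, if the arm or the gripper's body presses on something with over 40 N, if the wrist force passes 120 N, or if a joint passes its speed limit or range.

## Working session

There is one attempt and no reset: what is moved stays moved. The work goes in short steps, Python scripts to look and compute and a tool call to move; the robot and the scene stay as the last step left them, time stands still between calls to the robot, and variables do not carry over. Pictures are saved under pics/ and viewed, at most 13 in all, crops included, and the job is handed in when it is done.

Besides the shell and the picture viewer there is one more tool, called after "Call:" as name(argument=value, ...), one argument or row to a line, values as JSON. carry_out: Moves the arm, as the interface text tells. Its arguments: {"type":"object","properties":{"linear":{"type":"array"},"angular":{"type":"array"},"hand":{"type":"array"},"force":{"type":"number"}},"required":["linear","angular","hand"]}

```bash
mkdir -p pics; ls; python3 - <<'E'
from rig import manip
import cv2,numpy as np
for n in("scene","top"):
    im=manip.get_image(n); np.save(f"pics/{n}0.npy",im); cv2.imwrite(f"pics/{n}0.png",im[:,:,::-1])
    p=manip.camera_params(n); print(n,p["fx"],p["fy"],p["cx"],p["cy"]); print(np.round(p["view"],4))
s=manip.get_state(); print(s)
E
```

```text
pics
scene 478.8895007014255 478.8895007014255 320.4711055505995 242.95304345610293
[[ 0.7529  0.6579  0.0154 -0.4686]
 [ 0.3979 -0.4364 -0.807  -0.0681]
 [-0.5242  0.6137 -0.5903  1.417 ]
 [ 0.      0.      0.      1.    ]]
top 439.4006761813251 439.4006761813251 314.9003035389135 244.4197552125641
[[-2.7700e-02 -9.9960e-01 -4.0000e-03  9.7400e-02]
 [-9.9380e-01  2.8000e-02 -1.0760e-01  5.1320e-01]
 [ 1.0770e-01  9.0000e-04 -9.9420e-01  1.2374e+00]
 [ 0.0000e+00  0.0000e+00  0.0000e+00  1.0000e+00]]
{'clock': 0.1, 'qpos': array([-1.31300570e+00,  2.76526398e-01,  1.50599325e+00,  3.23551670e-06,
        1.36073532e+00, -1.21010170e-01]), 'qd': array([ 0.00039222, -0.001701  , -0.00140327, -0.00028391,  0.0017272 ,
        0.00069642]), 'effort': array([ 1.50686123e-03, -4.17697978e+01, -2.46406496e+01, -9.85051042e-05,
        5.86952592e-03,  4.96497648e-06]), 'position': array([ 0.21257995, -0.53405586,  0.40393434]), 'ee_rot': array([-8.29321996e-04,  9.82117023e-01,  1.88269652e-01, -5.52204906e-05]), 'contact_force': array([-0.29317189, -0.13389554, -0.31719362]), 'moment': array([-0.03597569, -0.00707139,  0.02206647]), 'gripper_force': 0.0, 'width': 0.08542760549319411}
```

View pics/top0.png

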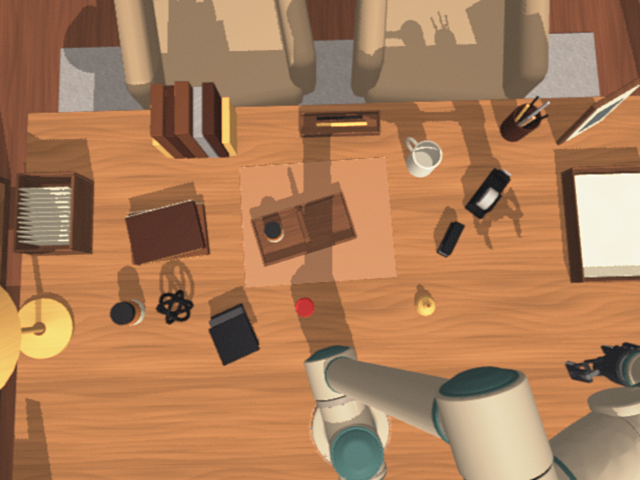

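View pics/scene0.png

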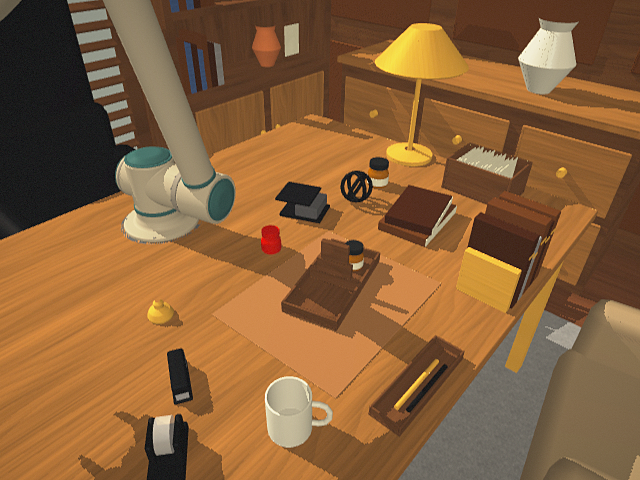

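The top view shows the caddy at about (303,225), with a jar at (273,232) in its left bay and the right bay empty. The scene view shows the handle board at (337,258) and the stapler at (179,375).

- **Ink jar candidates (top view):** amber jar in the caddy (273,232), larger amber jar (125,313) and red jar (305,307). The one in the caddy fits, as it is the smaller amber one and stands in a bay.
- **Stapler candidates (top view):** small black bar (450,239), tape dispenser with white roll (488,193) and hole punch (234,334). The bar fits.

I'll confirm both in one enlarged crop.

```bash
cat > h.py <<'E'
import numpy as np,cv2
from rig import manip
def ray(n,uv):
    p=manip.camera_params(n);V=np.array(p["view"]);R=V[:3,:3];c=-R.T@V[:3,3]
    d=R.T@np.array([(uv[0]-p["cx"])/p["fx"],(uv[1]-p["cy"])/p["fy"],1]);return c,d/np.linalg.norm(d)
def plane(n,uv,z):
    c,d=ray(n,uv);return c+d*(z-c[2])/d[2]
def tri(a,b):
    (c1,d1),(c2,d2)=ray("top",a),ray("scene",b)
    t=np.linalg.lstsq(np.c_[d1,-d2],c2-c1,rcond=None)[0]
    p,q=c1+t[0]*d1,c2+t[1]*d2;return (p+q)/2,np.linalg.norm(p-q)
def proj(n,P):
    p=manip.camera_params(n);V=np.array(p["view"]);q=V[:3,:3]@np.asarray(P)+V[:3,3]
    return np.array([p["fx"]*q[0]/q[2]+p["cx"],p["fy"]*q[1]/q[2]+p["cy"]])
E
python3 - <<'E'
import numpy as np,cv2
t=np.load("pics/top0.npy")[:,:,::-1];s=np.load("pics/scene0.npy")[:,:,::-1]
r=lambda a:cv2.resize(a,(400,300),interpolation=cv2.INTER_CUBIC)
o=np.vstack([np.hstack([r(t[180:270,240:360]),r(t[209:269,410:490])]),np.hstack([r(s[230:335,270:410]),r(s[340:409,134:226])])])
cv2.imwrite("pics/crop1.png",o)
E
```

```text
(no output)
```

View pics/crop1.png

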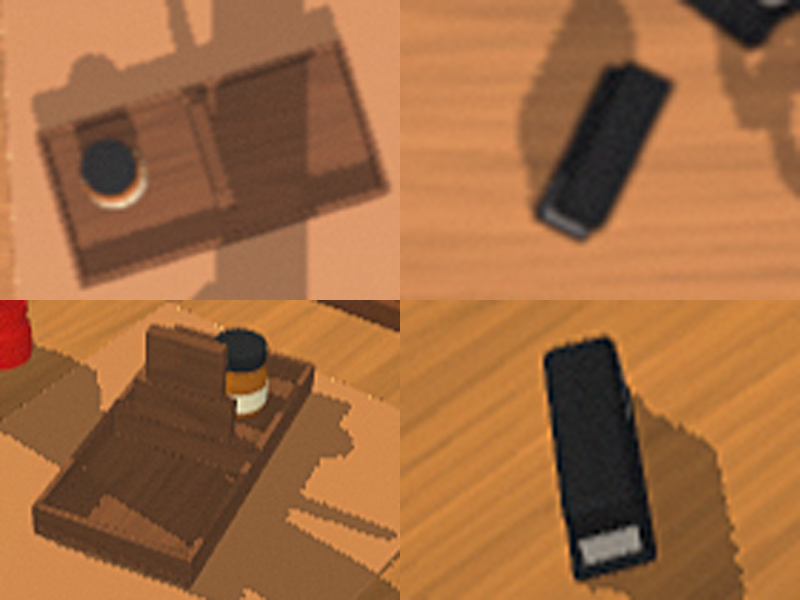

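The crop confirms both: the amber jar with the black cap is in the caddy's left bay, and the stapler is the plain black bar with a steel end. Next I'll measure from both views.

```bash
python3 - <<'E'
from h import *
T=lambda x,y:(240+x*.3,180+y*.3)
S=lambda x,y:(270+x*.35,230+(y-300)*.35)
print("caddy rim tri (scene<->top)")
for n,a,b in [("-x+? near-left",T(387,187),S(35,512)),("near-right",T(332,42),S(190,562)),("far right",T(42,130),S(313,361))]:
    print(n,*[np.round(v,4) for v in tri(a,b)])
tc={k:plane("top",T(*v),.035)[:2] for k,v in dict(A=(387,187),B=(332,42),C=(40,130),D=(84,287)).items()}
print({k:np.round(v,4) for k,v in tc.items()}, "mean",np.mean(list(tc.values()),0))
for a,b in("AB","BC","CD","DA"):
    d=tc[b]-tc[a];print(a+b,np.linalg.norm(d),np.degrees(np.arctan2(d[1],d[0])))
for q in [(147,327),(228,350)]: print("board top px",np.round(S(*q),1),np.round(plane("scene",S(*q),.133),4))
# stapler mask
for n,(x0,y0,x1,y1) in dict(top=(425,212,470,262),scene=(155,335,205,410)).items():
    im=np.load(f"pics/{n}0.npy")[y0:y1,x0:x1].astype(int)
    m=((im.max(2)<70)|((im.max(2)-im.min(2)<35))).astype(np.uint8)
    k,l,st,c=cv2.connectedComponentsWithStats(m);i=1+st[1:,4].argmax();m=(l==i).astype(np.uint8)
    cn=max(cv2.findContours(m,0,1)[0],key=cv2.contourArea)
    r=cv2.minAreaRect(cn);print(n,st[i],"rect c",r[0][0]+x0,r[0][1]+y0,r[1],r[2])
    print((cv2.approxPolyDP(cn,2,True)[:,0]+[x0,y0]).tolist())
    if n=="top": print(np.round([plane(n,p+np.array([x0,y0]),.046)[:2] for p in cv2.boxPoints(r)],4), plane(n,np.array(r[0])+[x0,y0],.03))
    if n=="scene": 
        pass
E
```

```text
caddy rim tri (scene<->top)
-x+? near-left [ 0.5369 -0.0364  0.0259] 0.0006
near-right [0.6653 0.0059 0.0252] 0.0024
far right [0.5943 0.2612 0.0399] 0.0039
{'A': array([ 0.5356, -0.0357]), 'B': array([0.664 , 0.0073]), 'C': array([0.5937, 0.2623]), 'D': array([0.4568, 0.2263])} mean [0.56250982 0.11504363]
AB 0.13540822172905748 18.51635800099149
BC 0.26451785103840364 105.40686500678298
CD 0.14155579670258525 -165.28957158592206
DA 0.27365692301449956 -73.26634230850618
board top px [321.4 239.4] [0.533  0.1027 0.133 ]
board top px [349.8 247.5] [0.6018 0.1227 0.133 ]
top [ 12  10  27  35 465] rect c 450.00000381469727 238.49999809265137 (12.969193458557129, 35.77708435058594) 26.56505012512207
[[457, 222], [450, 224], [437, 250], [445, 256], [450, 253], [463, 227]]
[[ 0.4836 -0.2595]
 [ 0.5739 -0.3104]
 [ 0.5562 -0.3423]
 [ 0.4663 -0.2913]] [ 0.5216326  -0.30573336  0.03      ]
scene [ 12  14  26  56 988] rect c 179.1064910888672 376.16024017333984 (53.97978973388672, 19.458202362060547) 80.83765411376953
[[181, 349], [167, 353], [176, 404], [192, 399], [187, 364]]
```

```bash
python3 - <<'E'
import numpy as np,cv2
t=np.load("pics/top0.npy")[:,:,::-1];s=np.load("pics/scene0.npy")[:,:,::-1]
g=lambda a,k:np.clip(255*(a/255.)**k,0,255).astype(np.uint8)
r=lambda a:cv2.resize(a,(400,300),interpolation=cv2.INTER_CUBIC)
o=np.vstack([np.hstack([r(g(t[180:270,240:360],.5)),r(g(t[209:269,410:490],.4))]),np.hstack([r(g(s[230:335,270:410],.5)),r(g(s[340:409,134:226],.4))])])
cv2.imwrite("pics/crop2.png",o)
E
```

```text
(no output)
```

View pics/crop2.png

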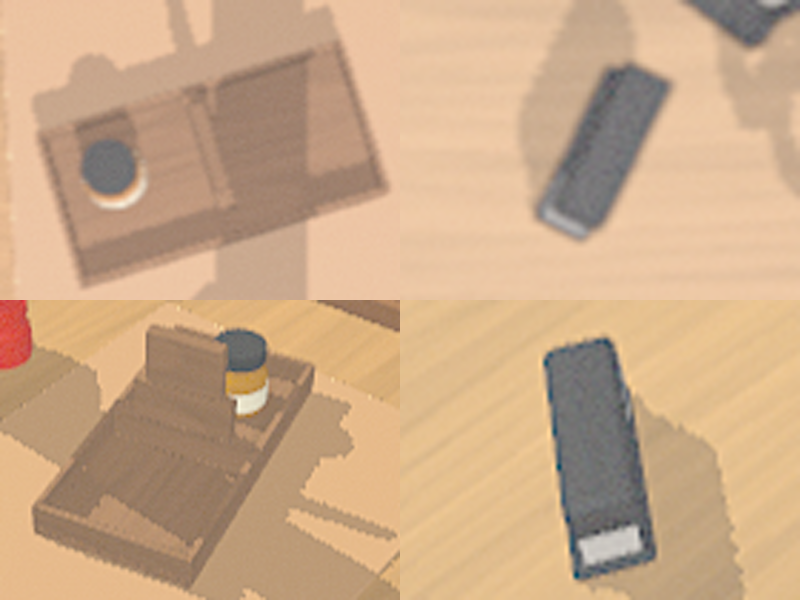

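```bash
cat > meas.py <<'E'
from h import *
T=lambda x,y:(410+(x-400)*.2-.4,209+y*.2-.4)
S=lambda x,y:(134+(x-400)*.23-.4,340+(y-300)*.23-.4)
P=[]
for n,a,b in [("-x-y",T(602,233),S(547,348)),("+x-y",T(672,82),S(573,522)),("-x+y",T(556,205),S(612,338)),("+x+y",T(626,66),S(642,511))]:
    p,e=tri(a,b);P.append(p);print(n,np.round(p,4),round(e,4))
P=np.array(P);c=P.mean(0);d=P[1]+P[3]-P[0]-P[2];print("stapler top c",np.round(c,4),"yaw",np.degrees(np.arctan2(d[1],d[0])),"len",np.linalg.norm(d)/2)
# caddy: fit lines to dark-wood outer edges in top view
im=np.load("pics/top0.npy").astype(float).sum(2)
def edge(p,q,n=40):
    p,q=np.array(p,float),np.array(q,float);u=(q-p)/np.linalg.norm(q-p);w=np.array([-u[1],u[0]]);s=np.arange(-5,5.01,.25);out=[]
    for t in np.linspace(.12,.88,n):
        b=p+t*(q-p);m=(b+s[:,None]*w).astype(np.float32)
        v=cv2.remap(cv2.GaussianBlur(im,(0,0),.7).astype(np.float32),m[:,:1],m[:,1:],1)[:,0]
        g=np.gradient(v);out.append(m[np.abs(g).argmax()])
    l=cv2.fitLine(np.array(out),cv2.DIST_HUBER,0,.01,.01).ravel();return l
C=dict(A=(356,236),B=(339.5,192.3),C=(251.8,219),D=(265,266))
C={k:np.array(v)-.35 for k,v in C.items()}
L={k:edge(C[k[0]],C[k[1]]) for k in("AB","BC","CD","DA")}
def X(a,b):
    A=np.c_[a[:2],-b[:2]];t=np.linalg.solve(A,b[2:]-a[2:]);return a[2:]+t[0]*a[:2]
K=dict(A=X(L["DA"],L["AB"]),B=X(L["AB"],L["BC"]),C=X(L["BC"],L["CD"]),D=X(L["CD"],L["DA"]))
W={k:plane("top",v,.035)[:2] for k,v in K.items()}
for k in K:print(k,K[k].round(1),W[k].round(4))
for a,b in("AB","BC","CD","DA"):
    d=W[b]-W[a];print(a+b,round(np.linalg.norm(d),4),np.degrees(np.arctan2(d[1],d[0])).round(2))
print("center",np.mean(list(W.values()),0))
E
python3 meas.py
```

```text
-x-y [ 0.4731 -0.2983  0.0423] 0.0018
+x-y [ 0.5591 -0.3451  0.0376] 0.0017
-x+y [ 0.4896 -0.2739  0.0411] 0.0008
+x+y [ 0.5707 -0.3206  0.031 ] 0.0039
stapler top c [ 0.5231 -0.3095  0.038 ] yaw -29.222777044991176 len 0.09599809117396164
A [356.7 237.9] [ 0.5305 -0.0371]
B [342.2 191.6] [ 6.666e-01 -3.000e-04]
C [249.9 219.5] [0.5923 0.2684]
D [264.4 266.6] [0.4555 0.2287]
AB 0.141 15.14
BC 0.2787 105.45
CD 0.1425 -163.84
DA 0.2762 -74.25
center [0.56121721 0.11490498]
```

Call:
carry_out(
  linear=[
    [0.052,0.0375,-0.017],
    [0.052,0.0375,-0.017],
    [0.052,0.0375,-0.017],
    [0.052,0.0375,-0.017],
    [0.052,0.0375,-0.017],
    [0.052,0.0375,-0.017],
    [0.052,0.0375,-0.017],
    [0.052,0.0375,-0.017],
  ],
  angular=[
    [0,0,-0.93],
    [0,0,-0.93],
    [0,0,-0.93],
    [0,0,-0.93],
    [0,0,-0.93],
    [0,0,-0.93],
    [0,0,-0.93],
    [0,0,-0.93],
  ],
  hand=[1,1,1,1,1,1,1,1],
)

```text
clock: 0.77
position: [0.4216, -0.383, 0.336]
ee_rot: [-0.0, 0.994, -0.11, -0.0]
contact_force: [0.5, -0.6, 0.4]
width: 0.0855
gripper_force: 0.0
```

Call:
carry_out(
  linear=[
    [0.052,0.0375,-0.017],
    [0.052,0.0375,-0.017],
    [0.052,0.0375,-0.017],
    [0.052,0.0375,-0.017],
    [0,0,0],
    [0,0,0],
  ],
  angular=[
    [0,0,-0.93],
    [0,0,-0.93],
    [0,0,-0.93],
    [0,0,-0.93],
    [0,0,0],
    [0,0,0],
  ],
  hand=[1,1,1,1,1,1],
)

```text
clock: 1.27
position: [0.5255, -0.3079, 0.3015]
ee_rot: [-0.0, 0.968, -0.252, -0.001]
contact_force: [-0.6, -0.8, -0.2]
width: 0.0854
gripper_force: 0.0
```

```bash
cat >> h.py <<'E'
from scipy.spatial.transform import Rotation as Ro
def st():
    s=manip.get_state();q=s["ee_rot"];M=Ro.from_quat([q[1],q[2],q[3],q[0]]).as_matrix()
    print("t",round(s["clock"],2),"p",s["position"].round(4),"ydir",np.degrees(np.arctan2(M[1,1],M[0,1])).round(2),"z",M[:,2].round(4),"w",round(s["width"],4),"gf",round(s["gripper_force"],1),"F",s["contact_force"].round(2),"M",s["moment"].round(2),"q6",s["qpos"][5].round(2));return s,M
E
python3 - <<'E'
from h import *
st()
im=manip.get_image("scene");np.save("pics/scene1.npy",im);t=manip.get_image("top");np.save("pics/top1.npy",t)
r=lambda a:cv2.resize(a,(400,300))
cv2.imwrite("pics/v1.png",np.hstack([r(t),r(im)])[:,:,::-1])
E
```

```text
t 1.27 p [ 0.5255 -0.3079  0.3015] ydir -119.23 z [-0.0022  0.0012 -1.    ] w 0.0854 gf 0.0 F [-0.64 -0.84 -0.23] M [-0.    0.05  0.03] q6 1.44
```

View pics/v1.png

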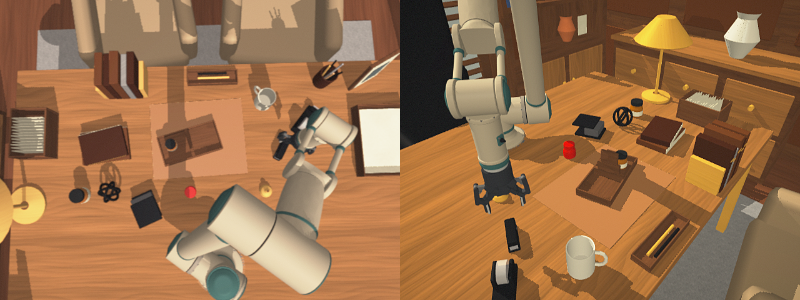

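The gripper hangs open above the stapler, at about (515,235) in the right-hand view, with its fingers lined up across it. I'll go down and grip.

Call:
carry_out(
  linear=[
    [-0.003,0,-0.05],
    [-0.002,0,-0.06],
    [0,0,-0.06],
    [0,0,-0.04],
    [0,0,-0.019],
    [0,0,0],
    [0,0,0],
    [0,0,0],
  ],
  angular=[
    [0,0,0],
    [0,0,0],
    [0,0,0],
    [0,0,0],
    [0,0,0],
    [0,0,0],
    [0,0,0],
    [0,0,0],
  ],
  hand=[1,1,1,1,1,1,0,0],
  force=40,
)

```text
clock: 2.03
position: [0.5225, -0.3102, 0.1899]
ee_rot: [0.001, 0.967, -0.254, 0.001]
contact_force: [-0.2, 0.8, 0.6]
width: 0.0631
gripper_force: 0.0
```

Call:
carry_out(
  linear=[
    [0,0,0],
    [0,0,0],
    [0,0,0],
    [0,0,0],
    [0,0,0],
    [0,0,0],
  ],
  angular=[
    [0,0,0],
    [0,0,0],
    [0,0,0],
    [0,0,0],
    [0,0,0],
    [0,0,0],
  ],
  hand=[0,0,0,0,0,0],
)

```text
clock: 2.53
position: [0.5227, -0.3094, 0.1897]
ee_rot: [0.001, 0.967, -0.254, 0.001]
contact_force: [-0.5, 0.8, 5.7]
width: 0.0314
gripper_force: 41.6
```

Call:
carry_out(
  linear=[
    [0,0,0.02],
    [0,0,0.05],
    [0,0,0.06],
    [0,0,0.06],
    [0,0,0.06],
    [0,0,0.03],
    [0,0,0],
    [0,0,0],
  ],
  angular=[
    [0,0,0],
    [0,0,0],
    [0,0,0],
    [0,0,0],
    [0,0,0],
    [0,0,0],
    [0,0,0],
    [0,0,0],
  ],
  hand=[0,0,0,0,0,0,0,0],
)

```text
clock: 3.2
position: [0.5219, -0.309, 0.3288]
ee_rot: [0.0, 0.967, -0.254, 0.0]
contact_force: [-0.0, 0.7, -3.2]
width: 0.0313
gripper_force: 40.7
```

```bash
python3 - <<'E'
from h import *
st()
im=manip.get_image("scene");np.save("pics/scene2.npy",im)
u=proj("scene",[.5225,-.309,.16]).astype(int);print(u)
x,y=u; c=im[max(0,y-60):y+60,x-80:x+80];cv2.imwrite("pics/v2.png",cv2.resize(c,None,fx=4,fy=4,interpolation=2)[:,:,::-1])
E
```

```text
t 3.2 p [ 0.5219 -0.309   0.3288] ydir -119.44 z [ 7.e-04 -8.e-04 -1.e+00] w 0.0313 gf 40.7 F [-0.05  0.69 -3.21] M [ 0.02 -0.03  0.  ] q6 1.44
[166 324]
```

View pics/v2.png

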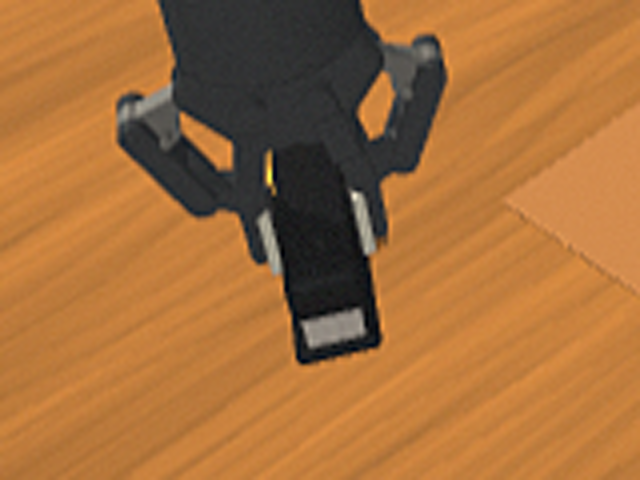

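The stapler is held level at its middle: the steel end is at about (335,328) in the crop and the pads are on both sides. Now I'll carry it to the bay.

Call:
carry_out(
  linear=[
    [0.01,0.03,0],
    [0.01,0.06,0],
    [0.01,0.06,0],
    [0.01,0.06,0],
    [0.01,0.06,0],
    [0.01,0.06,0],
    [0.01,0.06,0],
    [0.01,0.06,0],
  ],
  angular=[
    [0,0,0.76],
    [0,0,0.76],
    [0,0,0.76],
    [0,0,0.76],
    [0,0,0.76],
    [0,0,0.76],
    [0,0,0.76],
    [0,0,0.76],
  ],
  hand=[0,0,0,0,0,0,0,0],
)

```text
clock: 3.92
position: [0.5613, -0.0826, 0.3256]
ee_rot: [-0.001, 1.0, -0.012, -0.003]
contact_force: [0.5, 0.7, -2.7]
width: 0.0316
gripper_force: 40.6
```

Call:
carry_out(
  linear=[
    [0.01,0.06,0],
    [0.01,0.06,0],
    [0.01,0.06,0],
    [0.01,0.06,0],
    [0,0.024,0],
    [0,0,0],
    [0,0,0],
    [0,0,0],
  ],
  angular=[
    [0,0,0.76],
    [0,0,0.76],
    [0,0,0.76],
    [0,0,0.76],
    [0,0,0.71],
    [0,0,0],
    [0,0,0],
    [0,0,0],
  ],
  hand=[0,0,0,0,0,0,0,0],
)

```text
clock: 4.58
position: [0.5817, 0.0472, 0.3267]
ee_rot: [0.0, 0.991, 0.135, -0.002]
contact_force: [0.3, -1.1, -1.7]
width: 0.0316
gripper_force: 40.6
```

```bash
python3 - <<'E'
from h import *
st()
im=manip.get_image("scene");np.save("pics/scene3.npy",im)
cv2.imwrite("pics/v3.png",cv2.resize(im[130:370,240:440],None,fx=2.5,fy=2.5,interpolation=2)[:,:,::-1])
E
```

```text
t 4.58 p [0.5817 0.0472 0.3267] ydir -74.45 z [-3.1e-03 -9.0e-04 -1.0e+00] w 0.0316 gf 40.6 F [ 0.29 -1.11 -1.69] M [-0.04  0.05  0.01] q6 1.26
```

View pics/v3.png

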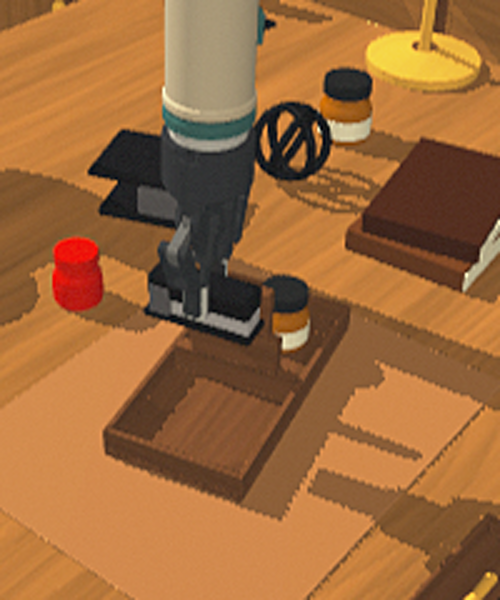

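The stapler sits over the empty bay, left of the board. Seen from here, the finger knuckles stick out along the caddy's x and could touch the tall board when lowered. I'll turn by 90° so the stapler lies along the caddy's x and the fingers clear the board.

Call:
carry_out(
  linear=[
    [0,0,0.005],
    [0,0,0.005],
    [0,0,0],
    [0,0,0],
    [0,0,0],
    [0,0,0],
    [0,0,0],
    [0,0,0],
  ],
  angular=[
    [0,0,0.98],
    [0,0,0.98],
    [0,0,0.98],
    [0,0,0.98],
    [0,0,0.98],
    [0,0,0.98],
    [0,0,0.98],
    [0,0,0.98],
  ],
  hand=[0,0,0,0,0,0,0,0],
)

```text
clock: 5.3
position: [0.582, 0.0463, 0.3329]
ee_rot: [0.0, 0.9, 0.435, -0.0]
contact_force: [-0.5, 0.9, -2.4]
width: 0.0311
gripper_force: 40.6
```

Call:
carry_out(
  linear=[
    [0,0,0],
    [0,0,0],
    [0,0,0],
    [0,0,0],
    [0,0,0],
    [0,0,0],
    [0,0,0],
    [0,0,0],
  ],
  angular=[
    [0,0,0.98],
    [0,0,0.98],
    [0,0,0.98],
    [0,0,0.98],
    [0,0,0.98],
    [0,0,0.98],
    [0,0,0.98],
    [0,0,0.98],
  ],
  hand=[0,0,0,0,0,0,0,0],
)

```text
clock: 5.97
position: [0.582, 0.0462, 0.3329]
ee_rot: [-0.0, 0.722, 0.692, -0.0]
contact_force: [-0.3, -0.5, -2.1]
width: 0.0312
gripper_force: 40.6
```

Call:
carry_out(
  linear=[
    [0,0,0],
    [0,0,0],
    [0,0,0],
    [0,0,0],
    [0,0,0],
    [0,0,0],
  ],
  angular=[
    [0,0,0.98],
    [0,0,0.98],
    [0,0,0.98],
    [0,0,0.98],
    [0,0,0],
    [0,0,0],
  ],
  hand=[0,0,0,0,0,0],
)

```text
clock: 6.47
position: [0.582, 0.0466, 0.333]
ee_rot: [-0.0, 0.607, 0.795, -0.0]
contact_force: [0.5, -0.1, -2.8]
width: 0.0314
gripper_force: 40.6
```

```bash
python3 - <<'E'
from h import *
st()
im=manip.get_image("scene");np.save("pics/scene4.npy",im)
cv2.imwrite("pics/v4.png",cv2.resize(im[130:370,240:440],None,fx=2.5,fy=2.5,interpolation=2)[:,:,::-1])
E
```

```text
t 6.47 p [0.582  0.0466 0.333 ] ydir 15.22 z [-4.e-04 -2.e-04 -1.e+00] w 0.0314 gf 40.6 F [ 0.5  -0.09 -2.76] M [-0.02 -0.   -0.02] q6 -0.3
```

View pics/v4.png

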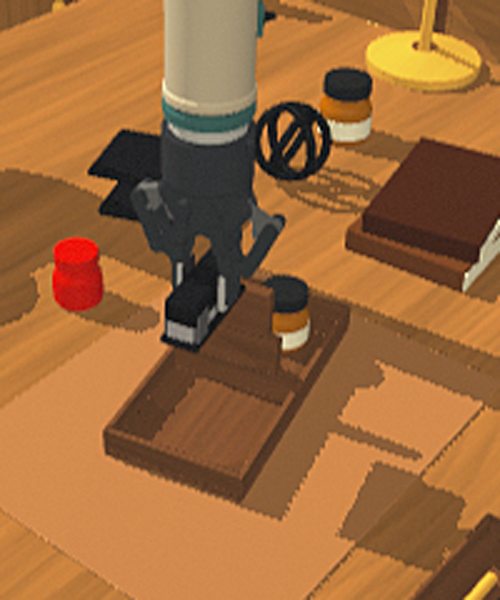

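```bash
python3 - <<'E'
from h import *
for q in [(162,343),(202,350)]:
    print(plane("scene",(240+q[0]*.4,130+q[1]*.4),.1433).round(4))
# caddy near wall inner-top edge and board foot in scene pic: rim corners, z=.035
for q in [(105,432),(244,482),(350,305)]: print("rim",plane("scene",(240+q[0]*.4,130+q[1]*.4),.035).round(4))
E
```

```text
[ 0.5826 -0.0086  0.1433]
[0.614  0.0073 0.1433]
rim [ 0.5404 -0.0399  0.035 ]
rim [ 0.6743 -0.0036  0.035 ]
rim [0.5945 0.2671 0.035 ]
```

Call:
carry_out(
  linear=[
    [0,-0.003,-0.03],
    [0,0,-0.05],
    [0,0,-0.06],
    [0,0,-0.05],
    [0,0,-0.03],
    [0,0,-0.016],
    [0,0,0],
    [0,0,0],
  ],
  angular=[
    [0,0,0.08],
    [0,0,0],
    [0,0,0],
    [0,0,0],
    [0,0,0],
    [0,0,0],
    [0,0,0],
    [0,0,0],
  ],
  hand=[0,0,0,0,0,0,0,0],
)

```text
clock: 7.18
position: [0.5825, 0.046, 0.2155]
ee_rot: [0.0, 0.603, 0.797, 0.0]
contact_force: [0.2, 0.5, -2.4]
width: 0.0312
gripper_force: 40.6
```

Call:
carry_out(
  linear=[
    [0,0,-0.005],
    [0,0,-0.005],
    [0,0,-0.004],
    [0,0,-0.004],
    [0,0,-0.003],
    [0,0,0],
    [0,0,0],
  ],
  angular=[
    [0,0,0],
    [0,0,0],
    [0,0,0],
    [0,0,0],
    [0,0,0],
    [0,0,0],
    [0,0,0],
  ],
  hand=[0,0,0,0,0,0,0],
)

```text
clock: 7.77
position: [0.5821, 0.0463, 0.2047]
ee_rot: [-0.0, 0.603, 0.798, -0.0]
contact_force: [0.3, 0.5, -3.2]
width: 0.0316
gripper_force: 40.6
```

Not in contact yet, so I'll continue in 1 mm steps.

Call:
carry_out(
  linear=[
    [0,0,-0.002],
    [0,0,-0.002],
    [0,0,-0.001],
    [0,0,0],
  ],
  angular=[
    [0,0,0],
    [0,0,0],
    [0,0,0],
    [0,0,0],
  ],
  hand=[0,0,0,0],
)

```text
clock: 8.1
position: [0.5821, 0.0463, 0.202]
ee_rot: [-0.0, 0.603, 0.798, -0.0]
contact_force: [0.3, 0.3, -2.8]
width: 0.0315
gripper_force: 40.6
```

Call:
carry_out(
  linear=[
    [0,0,-0.001],
    [0,0,-0.001],
    [0,0,0],
  ],
  angular=[
    [0,0,0],
    [0,0,0],
    [0,0,0],
  ],
  hand=[0,0,0],
)

```text
clock: 8.35
position: [0.5821, 0.0462, 0.2011]
ee_rot: [-0.0, 0.603, 0.798, -0.0]
contact_force: [-0.8, -0.1, -2.4]
width: 0.0313
gripper_force: 40.6
```

Call:
carry_out(
  linear=[
    [0,0,-0.001],
    [0,0,-0.001],
    [0,0,0],
  ],
  angular=[
    [0,0,0],
    [0,0,0],
    [0,0,0],
  ],
  hand=[0,0,0],
)

```text
clock: 8.6
position: [0.5822, 0.0462, 0.2007]
ee_rot: [0.0, 0.603, 0.798, 0.0]
contact_force: [-1.1, -0.4, 3.0]
width: 0.0313
gripper_force: 41.1
```

Call:
carry_out(
  linear=[
    [0,0,-0.001],
    [0,0,-0.001],
    [0,0,0],
  ],
  angular=[
    [0,0,0],
    [0,0,0],
    [0,0,0],
  ],
  hand=[0,0,0],
)

```text
clock: 8.85
position: [0.5821, 0.0462, 0.2007]
ee_rot: [0.0, 0.603, 0.798, 0.0]
contact_force: [-2.2, -1.1, 8.0]
width: 0.0314
gripper_force: 42.1
```

The stapler touched down at the height I predicted. Releasing with a modest opening, then going straight up.

Call:
carry_out(
  linear=[
    [0,0,0.001],
    [0,0,0],
    [0,0,0],
    [0,0,0],
    [0,0,0],
    [0,0,0],
  ],
  angular=[
    [0,0,0],
    [0,0,0],
    [0,0,0],
    [0,0,0],
    [0,0,0],
    [0,0,0],
  ],
  hand=[0.45,0.55,0.65,0.65,0.65,0.65],
)

```text
clock: 9.35
position: [0.5822, 0.0463, 0.1995]
ee_rot: [-0.0, 0.603, 0.798, -0.0]
contact_force: [-0.2, -0.0, 0.3]
width: 0.0556
gripper_force: 0.0
```

Call:
carry_out(
  linear=[
    [0,0,0.02],
    [0,0,0.04],
    [0,0,0.06],
    [0,0,0.06],
    [0,0,0.06],
    [0,0,0.04],
    [0,0,0],
    [0,0,0],
  ],
  angular=[
    [0,0,0],
    [0,0,0],
    [0,0,0],
    [0,0,0],
    [0,0,0],
    [0,0,0],
    [0,0,0],
    [0,0,0],
  ],
  hand=[0.65,0.65,0.65,0.65,0.65,0.65,1,1],
)

```text
clock: 10.02
position: [0.5823, 0.0463, 0.3417]
ee_rot: [0.002, 0.603, 0.798, 0.001]
contact_force: [-0.8, 0.5, -1.0]
width: 0.0778
gripper_force: 0.0
```

```bash
python3 - <<'E'
from h import *
st()
im=manip.get_image("scene");np.save("pics/scene5.npy",im)
t=manip.get_image("top")
cv2.imwrite("pics/v5.png",np.hstack([cv2.resize(im[200:350,260:410],(500,500),interpolation=2),cv2.resize(t[175:275,235:295],(300,500),interpolation=2)])[:,:,::-1])
E
```

```text
t 10.02 p [0.5823 0.0463 0.3417] ydir 15.82 z [ 3.8e-03 -1.0e-04 -1.0e+00] w 0.0778 gf 0.0 F [-0.85  0.52 -0.99] M [ 0.02  0.03 -0.01] q6 -0.32
```

View pics/v5.png

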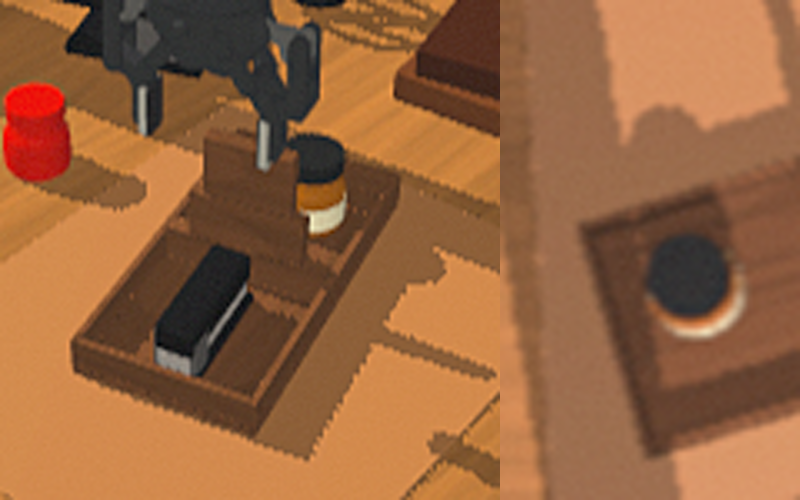

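The stapler lies flat on the bay floor at (200,310) in the left panel. The jar is standing in the other bay and the board's corners, (206,130) and (298,163), are where they were. Next I'll turn back and move over the handle.

Call:
carry_out(
  linear=[
    [-0.005,0.0174,0],
    [-0.005,0.0174,0],
    [-0.005,0.0174,0],
    [-0.005,0.0174,0],
    [-0.004,0.0174,0],
    [-0.004,0.0174,0],
    [-0.004,0.0174,0],
    [-0.004,0.0174,0],
  ],
  angular=[
    [0,0,-0.98],
    [0,0,-0.98],
    [0,0,-0.98],
    [0,0,-0.98],
    [0,0,-0.98],
    [0,0,-0.98],
    [0,0,-0.98],
    [0,0,-0.98],
  ],
  hand=[1,1,1,1,1,1,1,1],
)

```text
clock: 10.78
position: [0.5635, 0.1162, 0.3377]
ee_rot: [-0.001, 0.821, 0.571, -0.002]
contact_force: [-0.0, 0.1, -0.5]
width: 0.0854
gripper_force: 0.0
```

Call:
carry_out(
  linear=[
    [0,0,0],
    [0,0,0],
    [0,0,0],
    [0,0,0],
    [0,0,0],
    [0,0,0],
    [0,0,0],
    [0,0,0],
  ],
  angular=[
    [0,0,-0.98],
    [0,0,-0.98],
    [0,0,-0.98],
    [0,0,-0.98],
    [0,0,-0.98],
    [0,0,-0.98],
    [0,0,-0.98],
    [0,0,-0.98],
  ],
  hand=[1,1,1,1,1,1,1,1],
)

```text
clock: 11.45
position: [0.5636, 0.1158, 0.3377]
ee_rot: [-0.0, 0.957, 0.29, -0.002]
contact_force: [-0.5, 0.2, 1.2]
width: 0.0852
gripper_force: 0.0
```

Call:
carry_out(
  linear=[
    [0,0,0],
    [0,0,0],
    [0,0,0],
    [0,0,0],
    [0,0,0],
    [0,0,0],
  ],
  angular=[
    [0,0,-0.98],
    [0,0,-0.98],
    [0,0,-0.98],
    [0,0,-0.98],
    [0,0,0],
    [0,0,0],
  ],
  hand=[1,1,1,1,1,1],
)

```text
clock: 11.95
position: [0.5638, 0.1158, 0.3383]
ee_rot: [-0.0, 0.99, 0.14, -0.002]
contact_force: [-0.1, 0.8, -0.1]
width: 0.0856
gripper_force: 0.0
```

```bash
python3 - <<'E'
from h import *
st()
im=manip.get_image("scene");np.save("pics/scene6.npy",im)
cv2.imwrite("pics/v6.png",cv2.resize(im[170:350,260:410],(500,600),interpolation=2)[:,:,::-1])
E
```

```text
t 11.95 p [0.5638 0.1158 0.3383] ydir -73.92 z [-3.e-03 -3.e-04 -1.e+00] w 0.0856 gf 0.0 F [-0.07  0.81 -0.07] M [0.06 0.03 0.05] q6 1.37
```

View pics/v6.png

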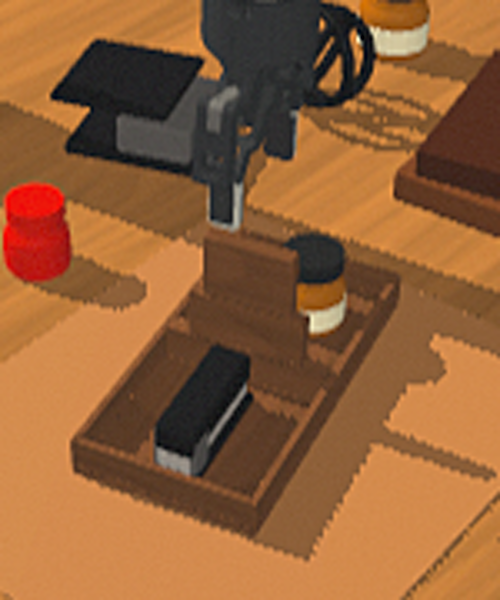

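```bash
python3 - <<'E'
from h import *
a=np.radians(105.8);x=np.array([np.cos(a),np.sin(a),0]);y=np.array([-x[1],x[0],0])
c=np.array([.5638,.1158,.133])
print("pred mid",proj("scene",c-.007*x),"ends",proj("scene",c-.007*x+.035*y),proj("scene",c-.007*x-.035*y))
print("obs from px",plane("scene",(335.6,244.1),.133)+.007*x)
print("tip pred",proj("scene",[.5638-.05*x[0],.1158-.05*x[1],.338-.16]),"obs",(260+225*.3,170+226*.3))
for p in [(155,465),(212,350),(250,362),(212,472)]: print(plane("scene",(260+p[0]*.3,170+p[1]*.3),.035))
E
```

```text
pred mid [333.89863718 243.81737887] ends [320.2424018  239.85964933] [347.84881681 247.86029674]
obs from px [0.56742096 0.117606   0.133     ]
tip pred [326.56738588 237.66652544] obs (327.5, 237.8)
[ 0.596407   -0.01857473  0.035     ]
[0.54637325 0.09784419 0.035     ]
[0.57568244 0.10616174 0.035     ]
[0.6292044  0.00204303 0.035     ]
```

Call:
carry_out(
  linear=[
    [0.003,0.001,-0.03],
    [0,0,-0.04],
    [0,0,-0.04],
    [0,0,-0.03],
    [0,0,0],
    [0,0,0],
    [0,0,0],
    [0,0,0],
  ],
  angular=[
    [0,0,-0.1],
    [0,0,0],
    [0,0,0],
    [0,0,0],
    [0,0,0],
    [0,0,0],
    [0,0,0],
    [0,0,0],
  ],
  hand=[1,1,1,1,1,0.6,0.4,0.3],
  force=90,
)

```text
clock: 12.67
position: [0.5662, 0.1164, 0.2709]
ee_rot: [0.0, 0.991, 0.135, 0.001]
contact_force: [0.1, -1.4, -0.4]
width: 0.0513
gripper_force: 0.0
```

Call:
carry_out(
  linear=[
    [0,0,0],
    [0,0,0],
    [0,0,0],
    [0,0,0],
    [0,0,0],
    [0,0,0],
    [0,0,0],
    [0,0,0],
  ],
  angular=[
    [0,0,0],
    [0,0,0],
    [0,0,0],
    [0,0,0],
    [0,0,0],
    [0,0,0],
    [0,0,0],
    [0,0,0],
  ],
  hand=[0.25,0.2,0.1,0,0,0,0,0],
)

```text
clock: 13.33
position: [0.5658, 0.1166, 0.2706]
ee_rot: [-0.0, 0.991, 0.135, 0.001]
contact_force: [-1.1, 1.6, 5.0]
width: 0.0128
gripper_force: 89.2
```

```bash
python3 -c "
from h import *
st()"
```

```text
t 13.33 p [0.5658 0.1166 0.2706] ydir -74.48 z [ 1.3e-03  5.0e-04 -1.0e+00] w 0.0128 gf 89.2 F [-1.1   1.6   5.04] M [0.24 0.2  0.05] q6 1.38
```

The handle is gripped: width 13 mm, force 89 N. Lifting smoothly.

Call:
carry_out(
  linear=[
    [0,0,0.003],
    [0,0,0.006],
    [0,0,0.01],
    [0,0,0.012],
    [0,0,0.014],
    [0,0,0.016],
    [0,0,0.016],
    [0,0,0.016],
  ],
  angular=[
    [0,0,0],
    [0,0,0],
    [0,0,0],
    [0,0,0],
    [0,0,0],
    [0,0,0],
    [0,0,0],
    [0,0,0],
  ],
  hand=[0,0,0,0,0,0,0,0],
)

```text
clock: 14.0
position: [0.5657, 0.1163, 0.3173]
ee_rot: [0.0, 0.991, 0.135, 0.0]
contact_force: [0.1, -0.3, -7.6]
width: 0.0127
gripper_force: 87.6
```

```bash
python3 -c "
from h import *
st()"
```

```text
t 14.0 p [0.5657 0.1163 0.3173] ydir -74.49 z [ 5.e-04 -1.e-04 -1.e+00] w 0.0127 gf 87.6 F [ 0.07 -0.33 -7.62] M [ 0.1  -0.03 -0.01] q6 1.38
```

Call:
carry_out(
  linear=[
    [0,0,0.016],
    [0,0,0.016],
    [0,0,0.016],
    [0,0,0.016],
    [0,0,0.016],
    [0,0,0.012],
    [0,0,0.009],
    [0,0,0.005],
  ],
  angular=[
    [0,0,0],
    [0,0,0],
    [0,0,0],
    [0,0,0],
    [0,0,0],
    [0,0,0],
    [0,0,0],
    [0,0,0],
  ],
  hand=[0,0,0,0,0,0,0,0],
)

```text
clock: 14.67
position: [0.5658, 0.1164, 0.3701]
ee_rot: [0.0, 0.991, 0.135, 0.001]
contact_force: [0.0, 0.5, -8.5]
width: 0.0126
gripper_force: 87.7
```

Call:
carry_out(
  linear=[
    [0,0,0],
    [0,0,0],
    [0,0,0],
    [0,0,0],
    [0,0,0],
    [0,0,0],
  ],
  angular=[
    [0,0,0],
    [0,0,0],
    [0,0,0],
    [0,0,0],
    [0,0,0],
    [0,0,0],
  ],
  hand=[0,0,0,0,0,0],
)

```text
clock: 15.17
position: [0.5656, 0.1163, 0.3689]
ee_rot: [0.0, 0.991, 0.135, -0.0]
contact_force: [-0.7, -0.6, -7.8]
width: 0.0128
gripper_force: 87.8
```

```bash
python3 - <<'E'
from h import *
st()
im=manip.get_image("scene");np.save("pics/scene7.npy",im)
cv2.imwrite("pics/v7.png",cv2.resize(im[130:370,240:440],(500,600),interpolation=2)[:,:,::-1])
E
```

```text
t 15.17 p [0.5656 0.1163 0.3689] ydir -74.48 z [-6.e-04 -2.e-04 -1.e+00] w 0.0128 gf 87.8 F [-0.65 -0.56 -7.83] M [0.04 0.01 0.04] q6 1.38
```

View pics/v7.png

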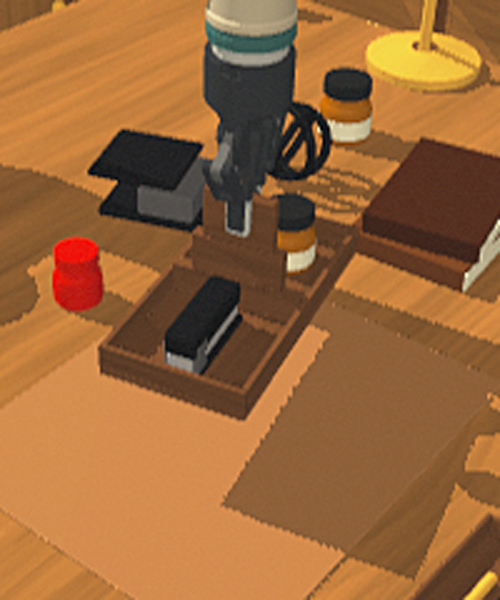

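The caddy hangs about 98 mm above the pad. The stapler is flat at (203,325) and the jar is standing at (295,233). I'll check that it's level against predicted rim corners and hand in if it is.

```bash
python3 - <<'E'
from h import *
s,_=st()
a=np.radians(105.5);x=np.array([np.cos(a),np.sin(a),0]);y=np.array([-x[1],x[0],0]);c=np.array([.5656,.1163,.035+.098])
ok=True
for sx,sy,o in [(-1,1,(100,347)),(-1,-1,(248,390)),(1,-1,(355,235))]:
    p=proj("scene",c+sx*.14*x+sy*.07*y);q=np.array([240+o[0]*.4,130+o[1]*.4]);print(p.round(1),q);ok&=np.linalg.norm(p-q)<5
print(ok)
if ok: print(manip.sign_off())
E
```

```text
t 15.22 p [0.5656 0.1163 0.369 ] ydir -74.49 z [-5.e-04 -1.e-04 -1.e+00] w 0.0127 gf 87.8 F [ 0.72  0.96 -8.35] M [ 0.07  0.02 -0.  ] q6 1.38
[279.8 267.9] [280.  268.8]
[339.  287.2] [339.2 286. ]
[384.5 220.3] [382. 224.]
True
the job is handed in; nothing more can be done
None
```

The stapler is lying flat in the caddy's empty bay with the ink jar still standing in the other, and the arm is holding the caddy level about 98 mm above the pad; I handed the job in at about 15 s of the 45 s allowed.

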